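# Put the painting things away in the art room

### The job

Class is over: put the two paint bottles, the two pigment jars and the brush away, each in the plywood tray that already holds its own kind. Stand the bottles and jars upright in free bays, setting the glass jars down gently rather than dropping them, and lay the brush flat in its tray, lengthwise with its bristles pointing the same way as the brush already in it. Do not knock over or shove the takeaway coffee cup.

Things in the scene. Friction and masses are not known exactly. Their poses are not given: they have to be found in the camera images.
- large_bottle: Loose upright white plastic squeeze bottle of paint with a paper label: round body 44 mm in diameter and 100 mm high, a short sloping shoulder, then a narrow black cap 23 mm in diameter; 135 mm tall in all, about 170 g. Grip the body below the shoulder. Origin: centre of its underside; z up.
- small_bottle: Loose upright white plastic squeeze bottle of paint, the same shape but smaller: body 36 mm in diameter and 82 mm high, narrow black cap 23 mm in diameter; 105 mm tall in all, about 100 g. Origin: centre of its underside; z up.
- large_jar: Loose upright squat glass jar of pigment with a paper label and a black screw cap as wide as the jar: a plain cylinder 46 mm in diameter, 70 mm tall, about 160 g. Origin: centre of its underside; z up.
- small_jar: Loose upright squat glass jar of pigment, the same shape but smaller: 40 mm in diameter, 60 mm tall, about 110 g. Origin: centre of its underside; z up.
- brush: Loose flat paintbrush lying on the table, 170 mm long, 11 mm thick. Origin: on its underside beneath the steel ferrule; x points to the bristles (at the start away from the robot within 0.2 rad). Bristle tip at x = +40 mm, ferrule (22 mm wide) -21 to +13 mm, slim black handle (11 mm wide and high) -20 to -130 mm; balances near x = -33 mm.
- bottle_tray: Fixed plywood tray, three bays; a bottle (44 mm wide, 135 mm tall) stands fixed in the middle one. End bays free. 214 mm (x) by 76 mm (y) outside; floor 6 mm thick, walls 6 mm thick and 40 mm high above the table. Bays in a row along x, each 64 x 64 mm inside, centred at x = -69, 0, +69 mm. Yaw within 0.2 rad. Origin: under its centre, on the table; z up.
- jar_tray: Fixed plywood tray, three bays; a jar (44 mm wide, 66 mm tall) stands fixed in the bay at x = +69 mm. The other two are free. 214 mm (x) by 76 mm (y) outside; floor 6 mm thick, walls 6 mm thick and 30 mm high above the table. Bays in a row along x, each 64 x 64 mm inside, centred at x = -69, 0, +69 mm. Yaw within 0.2 rad. Origin: under its centre, on the table; z up.
- brush_tray: Fixed plywood tray without bays, 214 mm (x) by 130 mm (y); floor 6 mm thick, walls 6 mm thick and 20 mm high. A brush like the loose one lies fixed in it along x by the +y wall (centre line y = +44 mm), bristles to +x; the floor from y = -59 to +30 mm is free. Yaw within 0.2 rad. Origin: under its centre, on the table; z up.
- cup: Bystander: loose takeaway coffee cup, 82 mm in diameter at its black lid, 117 mm tall, 280 g, standing between two trays. Leave it standing. Origin: centre of its underside; z up.

How it is judged:
At the end, for the whole second after the job is handed in: Bottles in the bottle tray and jars in the jar tray, upright (0.12 rad) on its floor (underside under 12 mm up); brush flat in the brush tray, within 0.35 rad of lengthwise, bristles like the brush there (ferrule 20 to 80 mm from the middle); all released, at rest (x of large_bottle in the frame of bottle_tray between -0.1 and 0.1 m and y of large_bottle in the frame of bottle_tray between -0.03 and 0.03 m and z of each of large_bottle, small_bottle in the frame of bottle_tray below 0.012 m and angle between each of large_bottle, small_bottle, large_jar, small_jar, brush's own z axis and vertical below 0.12 rad and linear speed of each of large_bottle, small_bottle, large_jar, small_jar, brush below 0.02 m/s and x of small_bottle in the frame of bottle_tray between -0.1 and 0.1 m and y of small_bottle in the frame of bottle_tray between -0.03 and 0.03 m and x of large_jar in the frame of jar_tray between -0.1 and 0.1 m and y of large_jar in the frame of jar_tray between -0.03 and 0.03 m and z of each of large_jar, small_jar in the frame of jar_tray below 0.012 m and x of small_jar in the frame of jar_tray between -0.1 and 0.1 m and y of small_jar in the frame of jar_tray between -0.03 and 0.03 m and x of brush in the frame of brush_tray between 0.02 and 0.08 m and y of brush in the frame of brush_tray between -0.055 and 0.055 m and z of brush in the frame of brush_tray below 0.012 m and angle between the x axis of brush and the x axis of brush_tray, either way round below 0.35 rad); the robot touches nothing.
It fails at once if the coffee cup is knocked over or shoved (tilted over 0.3 rad or moved over 30 mm) (angle between cup's own z axis and vertical above 0.3 rad or distance of cup from where it was at the start of the episode above 0.03 m).
It fails at once if the large jar is dropped or slammed into the jar tray (over 0.45 m/s within the last 45 mm) (linear speed of large_jar above 0.45 m/s and z of large_jar in the frame of jar_tray below 0.045 m and x of large_jar in the frame of jar_tray between -0.1 and 0.1 m and y of large_jar in the frame of jar_tray between -0.035 and 0.035 m).
It fails at once if the small jar is dropped or slammed into the jar tray (over 0.45 m/s within the last 45 mm) (linear speed of small_jar above 0.45 m/s and z of small_jar in the frame of jar_tray below 0.045 m and x of small_jar in the frame of jar_tray between -0.1 and 0.1 m and y of small_jar in the frame of jar_tray between -0.035 and 0.035 m).
It also fails if it takes over 128 s, if anything falls off the work surface, if the arm or the gripper's body presses on something with over 40 N, if the wrist force passes 120 N, or if a joint passes its speed limit or range.

### The arm

A 7-joint arm with a two-finger parallel gripper is mounted at the origin on the work surface. World frame = base frame: x ahead of the robot, y to its left, z up, the work surface at z = 0. Lengths are in m, angles in rad, forces in N, time in s.
With the tool pointing down it reaches from about 0.4 to 0.85 m from the base axis. Payload 10.4 kg.
Tool frame: the origin (TCP) lies on the centre line of the jaws, within the pads' length; the fingertips stand 11 mm ahead of it and the grasp point (between the pads) lies 8 mm behind it (tip_reach is the distance from the TCP to the fingertips, in m); z points along the fingers, y is the line along which they close (so a half turn about z gives the same grasp; the last joint's range is limited). The gripper opens to 85 mm and grips with 20 to 120 N. Pads are 22 mm wide; open, the fingers measure 114 mm over their backs; the gripper's body (76 mm by 85 mm) begins 54 mm behind the grasp point. The pads swing forward as they close: fully open they stand 13 mm farther back than shut.
Start: joints at [-1.318, 0.332, -0.065, 1.46, 0.022, 1.35, -0.088], TCP at [0.17, 0.601, 0.242] pointing down, gripper open.
Joint ranges: [-2.6, 2.6], [-0.5, 2.12], [-1.47, 1.34], [0.16, 2.42], [-1.27, 4.41], [0.06, 2.06], [-2.6, 2.6]. Speed limits (rad/s): [2.22, 2.22, 2.79, 2.79, 3.14, 3.14, 3.14].

### API

Orientations are given as a unit quaternion [x, y, z, w].
In Python, from workcell import get_obs, camera, hand_in, tip_reach gives the robot as it stands. The module is installed in compiled form; this text tells all that it offers.
- The arm moves only by the tool move_arm, never from a script. Its argument "plan" is a list of rows, each an object with "delta_pos": the shift along the tool's x, y, z in shares of 80 cm (1.0 is 80 cm), a list of three; "turn": the turn, a rotation vector about the tool's x, y, z in fractions of the full range, 1 being pi/2 rad, a list of three; "fingers": the closure, from 0 (fully open) to 1 (shut). A call has 1 to 12 rows; each row is the pose to reach, as a shift and turn from the pose commanded when the call began, along the tool's axes at that moment; what a row does not reach only later rows make up. A row lasts 1/8 s, in which the tool goes at most 62.5 mm and 10.7 degrees, less where a joint would pass 70% of its speed; a pose out of reach is approached as far as the arm can. A shift or turn number past 1, either way, is cut back to 1. A call with a gripper value outside its range is refused whole. The fingers move at their own pace and stop on an object; "force" is the grip in N (left out, the last holds). Time passes only in rows, so rows that repeat a pose let the fingers close. It gives the time, the measured TCP pose, the force, the opening and the grip force at its end, in the units of the state.
- get_obs(): the state, without advancing time (a new reading comes with each control period).
- camera(name): name is "scene" or "top"; returns a dict with "color" (400x640x3 uint8, red, green, blue), "range_z" (400x640 float32, m along the optical axis (not along the pixel's ray), 0 where there is no reading), "fx", "fy", "cx", "cy" (pixels), "R" (3x3) and "t" (3): a world point X has camera coordinates R X + t. Camera axes: x right, y down, z forward; pixel columns grow to the right and rows downward; lengths in m; the calibration is good to about 2 mm. A picture is of the moment at which its call begins.
- hand_in(): hands the job in; it is judged then, once.
The state is a dict: "clock": time; "joint_pos": joint angles; "joint_velocities": joint speeds; "tau": joint torques, N m; "position": TCP position; "ee_rot": TCP orientation; "ft_force": force on the tool from outside, world axes, zero at the start; "torque": the same for the moment, N m; "grip_width": opening from 0.0 (shut) to 1.0 (fully open); "grasp_force": force on a finger pad.
Only numpy, scipy, OpenCV 4.12 (cv2) and the standard library are available. Lean on these libraries where they do the work, as an engineer would, in place of code of your own. Each camera call takes 0.05 s, during which the arm holds its last target. There are 200 camera calls.

## Working session

There is one attempt and no reset: what is moved stays moved. The work goes in short steps, Python scripts to look and compute and a tool call to move; the robot and the scene stay as the last step left them, time stands still between calls to the robot, and variables do not carry over. Pictures are saved under pics/ and viewed, at most 14 in all, crops included, and the job is handed in when it is done.

Besides the shell and the picture viewer there is one more tool, called after "Call:" by a JSON object that holds its "fn" and its "kwargs". move_arm: Moves the arm, as the interface text tells. Its arguments: {"type":"object","properties":{"plan":{"type":"array","items":{"type":"object","properties":{"delta_pos":{"type":"array","items":{"type":"number"}},"turn":{"type":"array","items":{"type":"number"}},"fingers":{"type":"number"}}}},"force":{"type":"number"}},"required":["plan"]}

```bash
mkdir -p pics
python3 - <<'E'
from workcell import *
import cv2,numpy as np
o=get_obs(); print({k:np.round(v,3).tolist() for k,v in o.items()}, tip_reach)
for n in("scene","top"):
    c=camera(n); cv2.imwrite(f"pics/{n}0.png",c["color"][:,:,::-1]); np.savez(f"{n}0.npz",**c)
    print(n,c["fx"],c["cx"],c["cy"],np.round(c["R"],3).tolist(),np.round(-c["R"].T@c["t"],3))
E
```

```text
{'clock': 0.0, 'joint_pos': [-1.318, 0.333, -0.065, 1.461, 0.022, 1.35, -0.088], 'joint_velocities': [-0.001, -0.002, 0.001, 0.0, -0.0, 0.0, -0.0], 'tau': [-0.001, -62.545, 0.048, -39.16, 0.016, 0.01, 0.0], 'position': [0.17, 0.601, 0.242], 'ee_rot': [0.137, 0.991, -0.001, -0.0], 'ft_force': [0.04, -0.104, -0.953], 'torque': [0.023, -0.016, 0.014], 'grasp_force': 0.0, 'grip_width': 1.002} 0.011
scene 517.5954908854127 318.3455566951921 202.01465972296035 [[-0.701, 0.713, -0.011], [0.512, 0.493, -0.703], [-0.496, -0.499, -0.711]] [1.056 0.583 0.861]
top 495.96125746860787 323.0852499335874 200.8690294671216 [[0.027, -0.999, 0.024], [-0.991, -0.029, -0.128], [0.129, -0.02, -0.991]] [0.304 0.012 1.354]
```

View pics/top0.png

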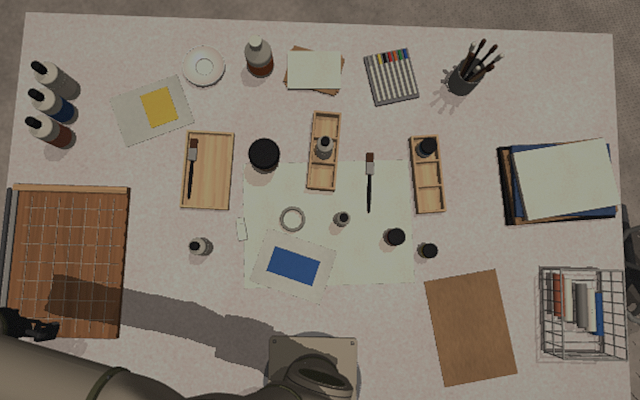

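View pics/scene0.png

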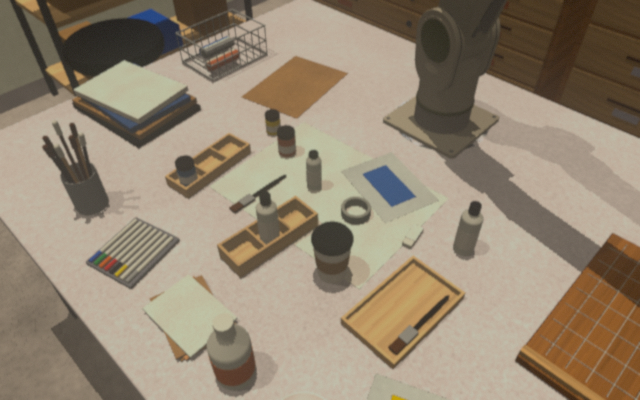

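The top view has +x pointing up and +y to the left. It shows:
- **Trays:** brush tray (208,170), bottle tray (322,150), jar tray (427,173).
- **Cup:** (264,155).
- **Bottles:** (201,246) and (342,219).
- **Jars:** (395,237) and (428,250).
- **Brush:** (370,180), bristles up.

The scene view agrees with this. Next I'll measure positions.

```bash
cat > v.py <<'E'
import numpy as np,cv2
def cloud(c):
    v,u=np.mgrid[:400,:640]; z=c["range_z"].astype(float)
    p=np.stack([(u-c["cx"])/c["fx"]*z,(v-c["cy"])/c["fy"]*z,z],-1)
    w=(p-c["t"])@c["R"]; w[z<=0]=np.nan; return w
def load(n): return dict(np.load(n+".npz"))
def ray(c,u,v,h):
    d=c["R"].T@np.array([(u-c["cx"])/c["fx"],(v-c["cy"])/c["fy"],1]); o=-c["R"].T@c["t"]
    return o+d*(h-o[2])/d[2]
def rect(p): # minAreaRect, mm/deg
    return cv2.minAreaRect((p[:,:2]*1000).astype(np.float32))
E
python3 - <<'E'
from v import *
T=load("top0");W=cloud(T);S=load("scene0");WS=cloud(S)
for n,(u,v) in dict(brush_tray=(208,170),bottle_tray=(322,150),jar_tray=(427,173),cup=(264,155),botA=(201,246),botB=(342,219),jarA=(395,237),jarB=(428,250),brush=(370,180)).items(): print(n,np.round(W[v,u],3))
print("table z",np.nanmedian(W[150:160,360:366,2]),)
def near(W,x,y,r,lo,hi):
    m=(np.hypot(W[...,0]-x,W[...,1]-y)<r)&(W[...,2]>lo)&(W[...,2]<hi); return W[m]
for n,(u,v),h,r in [("cup",(264,155),.117,.06),("botA",(201,246),.13,.05),("botB",(342,219),.10,.05),("jarA",(395,237),.065,.035),("jarB",(428,250),.055,.035)]:
    x,y,_=W[v,u]
    for nm,w in(("top",W),("scene",WS)):
        q=near(w,x,y,r,.03,.2); zt=np.percentile(q[:,2],98); q=q[q[:,2]>zt-.006]
        c,rad=cv2.minEnclosingCircle((q[:,:2]*1000).astype(np.float32)); print(n,nm,len(q),"ztop",round(zt,3),np.round(c,1),round(rad,1))
hsv=cv2.cvtColor(T["color"],cv2.COLOR_RGB2HSV)
for n,(u,v),h in [("brush_tray",(208,170),.02),("bottle_tray",(322,150),.04),("jar_tray",(427,173),.03)]:
    x,y,_=ray(T,u,v,0)
    for nm,w in(("top",W),("scene",WS)):
        q=near(w,x,y,.135,h-.006,h+.005)
        if n!="brush_tray": 
            k=np.abs(q[:,1]-y)<.065; q=q[k]
        print(n,nm,len(q),rect(q), "z",np.median(q[:,2]))
x,y,_=ray(T,370,182,.01)
for nm,w,c in(("top",W,T),("scene",WS,S)):
    g=cv2.cvtColor(c["color"],cv2.COLOR_RGB2GRAY)
    m=(np.abs(w[...,0]-x)<.12)&(np.abs(w[...,1]-y)<.05)&(g<90)&(w[...,2]<.03)
    q=w[m]; vx=cv2.fitLine((q[:,:2]*1000).astype(np.float32),2,0,.01,.01).ravel(); print("brush",nm,len(q),vx,rect(q),np.median(q[:,2]))
    d=vx[:2]*np.sign(vx[0]); s=(q[:,:2]*1000-vx[2:])@d; print(" ends",vx[2:]+d*s.min(),vx[2:]+d*s.max())
E
```

```text
brush_tray [0.554 0.302 0.01 ]
bottle_tray [ 0.598 -0.007  0.107]
jar_tray [ 0.565 -0.302  0.007]
cup [0.578 0.14  0.115]
botA [0.343 0.287 0.11 ]
botB [ 0.422 -0.063  0.1  ]
jarA [ 0.382 -0.204  0.07 ]
jarB [ 0.351 -0.292  0.058]
brush [ 0.541 -0.144  0.008]
table z 8.677939440249889e-05
cup top 457 ztop 0.122 [584.1 140.8] 38.1
cup scene 959 ztop 0.118 [585.1 143.8] 39.8
botA top 61 ztop 0.138 [344.5 299.2] 11.0
botA scene 95 ztop 0.135 [342.5 299.2] 13.3
botB top 49 ztop 0.109 [427.3 -67.6] 11.0
botB scene 60 ztop 0.106 [425.  -65.7] 12.9
jarA top 102 ztop 0.076 [ 385.5 -208.3] 22.3
jarA scene 172 ztop 0.072 [ 384.3 -205.7] 23.5
jarB top 122 ztop 0.064 [ 351.4 -297.9] 19.7
jarB scene 113 ztop 0.062 [ 351.1 -294.8] 21.8
brush_tray top 842 ((556.7525634765625, 303.4359436035156), (131.90008544921875, 215.12539672851562), 88.43598175048828) z 0.018514860538791828
brush_tray scene 1717 ((553.0831298828125, 270.641357421875), (197.98793029785156, 217.70008850097656), 88.27246856689453) z 0.017972694454603547
bottle_tray top 551 ((617.212890625, -14.844688415527344), (75.97122192382812,
[... 329 characters left out ...]
z 0.029413056834200632
jar_tray scene 706 ((559.850341796875, -299.18084716796875), (216.67713928222656, 80.87734985351562), 5.406378746032715) z 0.028321947705688674
brush top 212 [ 9.9999988e-01 -5.0633919e-04  5.4093689e+02 -1.3978874e+02] ((534.5498657226562, -141.11448669433594), (20.55682373046875, 164.4523468017578), 89.64237213134766) 0.008628547476427856
 ends [ 452.32970674 -139.74387677] [ 616.77050032 -139.8271396 ]
brush scene 209 [ 9.9999946e-01 -1.0142012e-03  5.4917072e+02 -1.3809259e+02] ((537.7936401367188, -138.1071014404297), (162.1195068359375, 23.12571144104004), 0.050762202590703964) 0.008298711066406856
 ends [ 456.7351466  -137.99884202] [ 618.83923451 -138.16324827]
```

Every measured height and size agrees with the task text, and all three trays have their x axis near world x. First I'll square the tool to the world axes.

Units first: shifts go in shares of 80 cm and turns go in shares of pi/2 rad. So -0.275 rad / 1.5708 = -0.1751.

Call:
{"fn": "move_arm", "kwargs": {"plan": [{"turn": [0,0,-0.0891],"delta_pos": [0,0,0],"fingers": 0},{"turn": [0,0,-0.1751],"delta_pos": [0,0,0],"fingers": 0},{"turn": [0,0,-0.1751],"delta_pos": [0,0,0],"fingers": 0}], "force": 40}}

```text
clock: 0.48
position: [0.1702, 0.6012, 0.2419]
ee_rot: [0.001, 1.0, -0.0, -0.0]
ft_force: [-0.0, 0.4, -0.2]
grip_width: 1.003
grasp_force: 0.0
```

```bash
cat > d.py <<'E'
import sys,numpy as np
from workcell import get_obs
from scipy.spatial.transform import Rotation as R
o=get_obs(); r=R.from_quat(o["ee_rot"]); p=np.array(o["position"])
print("t",round(o["clock"],2),"pos",p.round(4),"grip",round(o["grip_width"],3),round(o["grasp_force"],1),"F",np.round(o["ft_force"],1))
print("yaw of tool y-90:",np.round(np.arctan2(*(-1*r.as_matrix()[:2,1]*[1,-1])),3),"tilt",np.round(r.as_matrix()[:,2],3))
for a in sys.argv[1:]:
    q=np.array([float(s) for s in a.split(",")]); print(a,"->",(r.inv().apply(q-p)).round(4))
E
python3 d.py .3435,.299,.242 .3435,.299,.080
```

```text
t 0.47 pos [0.1702 0.6012 0.2419] grip 1.003 0.0 F [-0.   0.4 -0.2]
yaw of tool y-90: -0.002 tilt [-0.    -0.001 -1.   ]
.3435,.299,.242 -> [-1.738e-01 -3.019e-01  1.000e-04]
.3435,.299,.080 -> [-0.1739 -0.3018  0.1621]
```

Scaled: -0.302 m / 0.8 = -0.3775, -0.243 m / 0.8 = -0.3038.

Call:
{"fn": "move_arm", "kwargs": {"plan": [{"delta_pos": [-0.0725,-0.125,0],"turn": [0,0,0],"fingers": 0},{"delta_pos": [-0.125,-0.2175,0],"turn": [0,0,0],"fingers": 0},{"delta_pos": [-0.175,-0.3038,0],"turn": [0,0,0],"fingers": 0},{"delta_pos": [-0.2175,-0.3775,0],"turn": [0,0,0],"fingers": 0},{"delta_pos": [-0.2175,-0.3775,0],"turn": [0,0,0],"fingers": 0},{"delta_pos": [-0.2175,-0.3775,0],"turn": [0,0,0],"fingers": 0},{"delta_pos": [-0.2175,-0.3775,0],"turn": [0,0,0],"fingers": 0},{"delta_pos": [-0.2175,-0.3775,0.05],"turn": [0,0,0],"fingers": 0}]}}

```text
clock: 1.48
position: [0.3449, 0.301, 0.2042]
ee_rot: [0.002, 1.0, 0.002, 0.002]
ft_force: [-0.3, 1.2, -1.1]
grip_width: 1.0
grasp_force: 0.0
```

```bash
python3 d.py .3435,.299,.080
python3 - <<'E'
from workcell import *;import cv2
c=camera("scene"); cv2.imwrite("pics/s1.png",cv2.resize(c["color"][120:300,380:640,::-1],None,fx=2.5,fy=2.5))
E
```

```text
t 1.48 pos [0.3449 0.301  0.2042] grip 1.0 0.0 F [-0.3  1.2 -1.1]
yaw of tool y-90: -0.004 tilt [ 0.004  0.005 -1.   ]
.3435,.299,.080 -> [ 0.0019 -0.0027  0.1242]
```

View pics/s1.png

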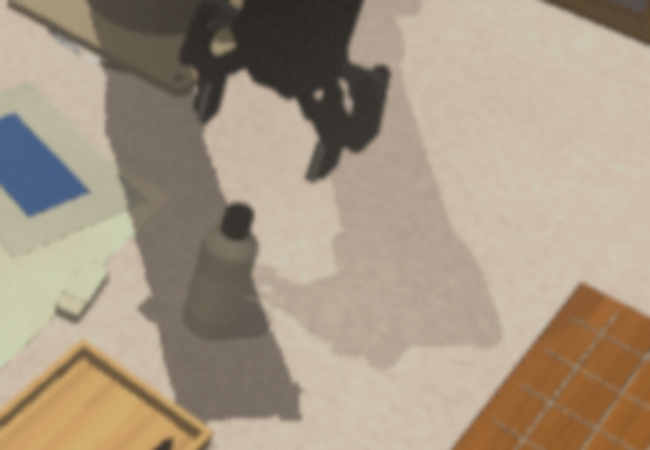

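The open fingers straddle the bottle's cap, which sits at crop (238,220). I'll descend and grip.

Call:
{"fn": "move_arm", "kwargs": {"plan": [{"delta_pos": [0,0,0.05],"turn": [0,0,0],"fingers": 0},{"delta_pos": [0,0,0.1],"turn": [0,0,0],"fingers": 0},{"delta_pos": [0,0,0.1375],"turn": [0,0,0],"fingers": 0},{"delta_pos": [0,0,0.1525],"turn": [0,0,0],"fingers": 0},{"delta_pos": [0,0,0.1525],"turn": [0,0,0],"fingers": 0},{"delta_pos": [0,0,0.1525],"turn": [0,0,0],"fingers": 1},{"delta_pos": [0,0,0.1525],"turn": [0,0,0],"fingers": 1},{"delta_pos": [0,0,0.1525],"turn": [0,0,0],"fingers": 1},{"delta_pos": [0,0,0.1525],"turn": [0,0,0],"fingers": 1},{"delta_pos": [0,0,0.1525],"turn": [0,0,0],"fingers": 1},{"delta_pos": [0,0,0.1525],"turn": [0,0,0],"fingers": 1},{"delta_pos": [0,0,0.1525],"turn": [0,0,0],"fingers": 1}], "force": 40}}

```text
clock: 3.02
position: [0.3444, 0.2997, 0.0814]
ee_rot: [0.001, 1.0, 0.001, 0.0]
ft_force: [-1.2, -2.8, 7.1]
grip_width: 0.503
grasp_force: 40.2
```

```bash
python3 d.py .3435,.299,.27 .547,-.01,.27
```

```text
t 3.02 pos [0.3444 0.2997 0.0814] grip 0.503 40.2 F [-1.2 -2.8  7.1]
yaw of tool y-90: -0.001 tilt [ 0.001  0.001 -1.   ]
.3435,.299,.27 -> [ 0.0007 -0.0005 -0.1886]
.547,-.01,.27 -> [-0.2031 -0.3092 -0.1888]
```

Scaled: -0.31 m / 0.8 = -0.3875, -0.27 m / 0.8 = -0.3375.

Call:
{"fn": "move_arm", "kwargs": {"plan": [{"delta_pos": [0,0,-0.0375],"turn": [0,0,0],"fingers": 1},{"delta_pos": [0,0,-0.1],"turn": [0,0,0],"fingers": 1},{"delta_pos": [0,0,-0.1625],"turn": [0,0,0],"fingers": 1},{"delta_pos": [0,0,-0.225],"turn": [0,0,0],"fingers": 1},{"delta_pos": [-0.0375,-0.0563,-0.225],"turn": [0,0,0],"fingers": 1},{"delta_pos": [-0.075,-0.1125,-0.225],"turn": [0,0,0],"fingers": 1},{"delta_pos": [-0.1125,-0.1688,-0.225],"turn": [0,0,0],"fingers": 1},{"delta_pos": [-0.15,-0.225,-0.225],"turn": [0,0,0],"fingers": 1},{"delta_pos": [-0.1875,-0.2813,-0.225],"turn": [0,0,0],"fingers": 1},{"delta_pos": [-0.225,-0.3375,-0.225],"turn": [0,0,0],"fingers": 1},{"delta_pos": [-0.2513,-0.3875,-0.225],"turn": [0,0,0],"fingers": 1},{"delta_pos": [-0.2513,-0.3875,-0.225],"turn": [0,0,0],"fingers": 1}]}}

```text
clock: 4.53
position: [0.5453, -0.0149, 0.2604]
ee_rot: [0.003, 1.0, -0.001, 0.0]
ft_force: [0.1, 0.4, -1.8]
grip_width: 0.502
grasp_force: 41.4
```

Call:
{"fn": "move_arm", "kwargs": {"plan": [{"delta_pos": [0,0,0],"turn": [0,0,0],"fingers": 1},{"delta_pos": [0,0,0],"turn": [0,0,0],"fingers": 1}]}}

```text
clock: 4.78
position: [0.5444, -0.0096, 0.2604]
ee_rot: [-0.001, 1.0, 0.0, -0.0]
ft_force: [0.4, 0.1, -1.9]
grip_width: 0.498
grasp_force: 41.4
```

```bash
python3 d.py .545,-.01,.088
python3 - <<'E'
from workcell import *;import cv2
c=camera("scene"); cv2.imwrite("pics/s2.png",cv2.resize(c["color"][60:300,180:440,::-1],None,fx=2.4,fy=2.4))
E
```

```text
t 4.78 pos [ 0.5444 -0.0096  0.2604] grip 0.498 41.4 F [ 0.4  0.1 -1.9]
yaw of tool y-90: 0.001 tilt [-0.     0.001 -1.   ]
.545,-.01,.088 -> [-0.0006 -0.0006  0.1724]
```

View pics/s2.png

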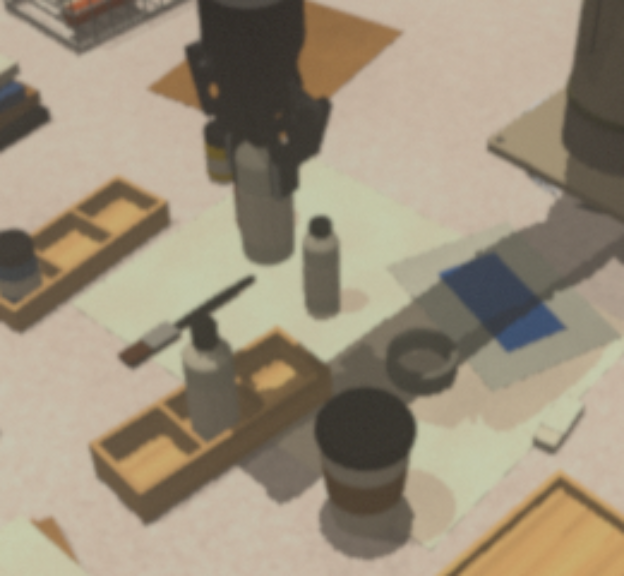

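The bottle hangs upright in the gripper at crop (262,200), above the free near bay. I'll lower and release it.

Scaled: 0.173 m / 0.8 = 0.2163, 0.165 m / 0.8 = 0.2063.

Call:
{"fn": "move_arm", "kwargs": {"plan": [{"delta_pos": [0,0,0.05],"turn": [0,0,0],"fingers": 1},{"delta_pos": [0,0,0.1],"turn": [0,0,0],"fingers": 1},{"delta_pos": [0,0,0.15],"turn": [0,0,0],"fingers": 1},{"delta_pos": [0,0,0.1875],"turn": [0,0,0],"fingers": 1},{"delta_pos": [0,0,0.2063],"turn": [0,0,0],"fingers": 1},{"delta_pos": [0,0,0.2163],"turn": [0,0,0],"fingers": 1},{"delta_pos": [0,0,0.2163],"turn": [0,0,0],"fingers": 1},{"delta_pos": [0,0,0.2163],"turn": [0,0,0],"fingers": 0.1},{"delta_pos": [0,0,0.2163],"turn": [0,0,0],"fingers": 0.1},{"delta_pos": [0,0,0.2163],"turn": [0,0,0],"fingers": 0},{"delta_pos": [0,0,0.2163],"turn": [0,0,0],"fingers": 0}]}}

```text
clock: 6.2
position: [0.5447, -0.0108, 0.0874]
ee_rot: [0.0, 1.0, 0.0, 0.0]
ft_force: [-0.3, 1.3, -0.6]
grip_width: 1.001
grasp_force: 0.0
```

Scaled: -0.13 m / 0.8 = -0.1625, 0.118 m / 0.8 = 0.1475.

Call:
{"fn": "move_arm", "kwargs": {"plan": [{"delta_pos": [0,0,-0.0375],"turn": [0,0,0],"fingers": 0},{"delta_pos": [0,0,-0.1],"turn": [0,0,0],"fingers": 0},{"delta_pos": [0,0,-0.1625],"turn": [0,0,0],"fingers": 0},{"delta_pos": [0.075,-0.0375,-0.1625],"turn": [0,0,0],"fingers": 0},{"delta_pos": [0.1475,-0.0713,-0.1625],"turn": [0,0,0],"fingers": 0},{"delta_pos": [0.1475,-0.0713,-0.1625],"turn": [0,0,0],"fingers": 0},{"delta_pos": [0.1475,-0.0713,-0.1625],"turn": [0,0,0],"fingers": 0}]}}

```text
clock: 7.08
position: [0.427, -0.0676, 0.2177]
ee_rot: [0.0, 1.0, 0.001, 0.001]
ft_force: [1.0, 0.4, -1.0]
grip_width: 1.002
grasp_force: 0.0
```

```bash
python3 d.py .4255,-.0665,.055
```

```text
t 7.08 pos [ 0.427  -0.0676  0.2177] grip 1.002 0.0 F [ 1.   0.4 -1. ]
yaw of tool y-90: -0.001 tilt [ 0.001  0.001 -1.   ]
.4255,-.0665,.055 -> [0.0017 0.0009 0.1627]
```

Small bottle: descend and grip. It then goes to the far bay at (0.688, −0.019).

Scaled: 0.162 m / 0.8 = 0.2025, 0.001 m / 0.8 = 0.0013.

Call:
{"fn": "move_arm", "kwargs": {"plan": [{"delta_pos": [0.0013,0.0013,0.0625],"turn": [0,0,0],"fingers": 0},{"delta_pos": [0.0013,0.0013,0.125],"turn": [0,0,0],"fingers": 0},{"delta_pos": [0.0013,0.0013,0.1813],"turn": [0,0,0],"fingers": 0},{"delta_pos": [0.0013,0.0013,0.2025],"turn": [0,0,0],"fingers": 0},{"delta_pos": [0.0013,0.0013,0.2025],"turn": [0,0,0],"fingers": 0},{"delta_pos": [0.0013,0.0013,0.2025],"turn": [0,0,0],"fingers": 1},{"delta_pos": [0.0013,0.0013,0.2025],"turn": [0,0,0],"fingers": 1},{"delta_pos": [0.0013,0.0013,0.2025],"turn": [0,0,0],"fingers": 1},{"delta_pos": [0.0013,0.0013,0.2025],"turn": [0,0,0],"fingers": 1},{"delta_pos": [0.0013,0.0013,0.2025],"turn": [0,0,0],"fingers": 1},{"delta_pos": [0.0013,0.0013,0.2025],"turn": [0,0,0],"fingers": 1},{"delta_pos": [0.0013,0.0013,0.2025],"turn": [0,0,0],"fingers": 1}]}}

```text
clock: 8.57
position: [0.4264, -0.0668, 0.0561]
ee_rot: [0.0, 1.0, 0.0, 0.001]
ft_force: [0.1, 0.4, 6.1]
grip_width: 0.41
grasp_force: 39.5
```

```bash
python3 d.py .688,-.019,.245
```

```text
t 8.57 pos [ 0.4264 -0.0668  0.0561] grip 0.41 39.5 F [0.1 0.4 6.1]
yaw of tool y-90: -0.001 tilt [ 0.002  0.001 -1.   ]
.688,-.019,.245 -> [-0.2619  0.0481 -0.1885]
```

Scaled: -0.262 m / 0.8 = -0.3275, -0.2 m / 0.8 = -0.25.

Call:
{"fn": "move_arm", "kwargs": {"plan": [{"delta_pos": [0,0,-0.0375],"turn": [0,0,0],"fingers": 1},{"delta_pos": [0,0,-0.1],"turn": [0,0,0],"fingers": 1},{"delta_pos": [0,0,-0.1625],"turn": [0,0,0],"fingers": 1},{"delta_pos": [0,0,-0.2375],"turn": [0,0,0],"fingers": 1},{"delta_pos": [0,0,-0.2375],"turn": [0,0,0],"fingers": 1},{"delta_pos": [-0.0625,0.0125,-0.2375],"turn": [0,0,0],"fingers": 1},{"delta_pos": [-0.125,0.025,-0.2375],"turn": [0,0,0],"fingers": 1},{"delta_pos": [-0.1875,0.0375,-0.2375],"turn": [0,0,0],"fingers": 1},{"delta_pos": [-0.25,0.05,-0.2375],"turn": [0,0,0],"fingers": 1},{"delta_pos": [-0.3275,0.06,-0.2375],"turn": [0,0,0],"fingers": 1},{"delta_pos": [-0.3275,0.06,-0.2375],"turn": [0,0,0],"fingers": 1},{"delta_pos": [-0.3275,0.06,-0.2375],"turn": [0,0,0],"fingers": 1}]}}

```text
clock: 10.07
position: [0.6871, -0.0198, 0.2438]
ee_rot: [0.001, 1.0, -0.001, -0.001]
ft_force: [-0.4, 0.8, -0.8]
grip_width: 0.408
grasp_force: 40.4
```

Call:
{"fn": "move_arm", "kwargs": {"plan": [{"delta_pos": [0,0,0],"turn": [0,0,0],"fingers": 1},{"delta_pos": [0,0,0],"turn": [0,0,0],"fingers": 1}]}}

```text
clock: 10.32
position: [0.6871, -0.0192, 0.2466]
ee_rot: [0.001, 1.0, 0.001, 0.001]
ft_force: [-0.3, 0.4, -0.9]
grip_width: 0.412
grasp_force: 40.4
```

```bash
python3 d.py .688,-.019,.062
python3 - <<'E'
from workcell import *;import cv2
c=camera("scene"); cv2.imwrite("pics/s3.png",cv2.resize(c["color"][60:300,140:400,::-1],None,fx=2.4,fy=2.4))
E
```

```text
t 10.32 pos [ 0.6871 -0.0192  0.2466] grip 0.412 40.4 F [-0.3  0.4 -0.9]
yaw of tool y-90: -0.001 tilt [ 0.002  0.001 -1.   ]
.688,-.019,.062 -> [-0.0006 -0.      0.1846]
```

View pics/s3.png

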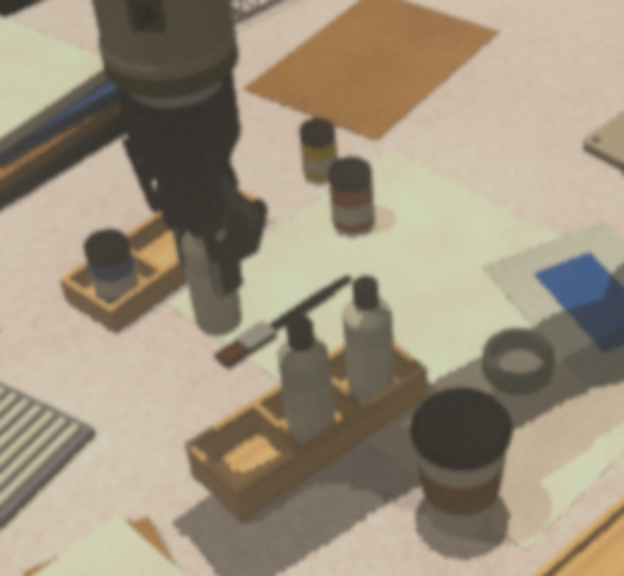

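The large bottle stands in the near bay (368,345), and the small one is held above the far bay (248,450). I'll lower it, then go to the large jar.

Scaled: 0.184 m / 0.8 = 0.23, 0.176 m / 0.8 = 0.22.

Call:
{"fn": "move_arm", "kwargs": {"plan": [{"delta_pos": [0,0,0.05],"turn": [0,0,0],"fingers": 1},{"delta_pos": [0,0,0.1],"turn": [0,0,0],"fingers": 1},{"delta_pos": [0,0,0.15],"turn": [0,0,0],"fingers": 1},{"delta_pos": [0,0,0.2],"turn": [0,0,0],"fingers": 1},{"delta_pos": [0,0,0.22],"turn": [0,0,0],"fingers": 1},{"delta_pos": [0,0,0.23],"turn": [0,0,0],"fingers": 1},{"delta_pos": [0,0,0.23],"turn": [0,0,0],"fingers": 1},{"delta_pos": [0,0,0.23],"turn": [0,0,0],"fingers": 0.1},{"delta_pos": [0,0,0.23],"turn": [0,0,0],"fingers": 0.1},{"delta_pos": [0,0,0.23],"turn": [0,0,0],"fingers": 0},{"delta_pos": [0,0,0.23],"turn": [0,0,0],"fingers": 0}]}}

```text
clock: 11.75
position: [0.6877, -0.019, 0.0614]
ee_rot: [0.0, 1.0, 0.0, 0.0]
ft_force: [-0.5, -0.2, 0.3]
grip_width: 1.003
grasp_force: 0.0
```

Scaled: 0.303 m / 0.8 = 0.3788, 0.25 m / 0.8 = 0.3125.

Call:
{"fn": "move_arm", "kwargs": {"plan": [{"delta_pos": [0,0,-0.0375],"turn": [0,0,0],"fingers": 0},{"delta_pos": [0,0,-0.1],"turn": [0,0,0],"fingers": 0},{"delta_pos": [0,0,-0.175],"turn": [0,0,0],"fingers": 0},{"delta_pos": [0,0,-0.225],"turn": [0,0,0],"fingers": 0},{"delta_pos": [0.0625,-0.0375,-0.225],"turn": [0,0,0],"fingers": 0},{"delta_pos": [0.125,-0.075,-0.225],"turn": [0,0,0],"fingers": 0},{"delta_pos": [0.1875,-0.1125,-0.225],"turn": [0,0,0],"fingers": 0},{"delta_pos": [0.25,-0.15,-0.225],"turn": [0,0,0],"fingers": 0},{"delta_pos": [0.3125,-0.1875,-0.2125],"turn": [0,0,0],"fingers": 0},{"delta_pos": [0.3788,-0.235,-0.1875],"turn": [0,0,0],"fingers": 0},{"delta_pos": [0.3788,-0.235,-0.15],"turn": [0,0,0],"fingers": 0},{"delta_pos": [0.3788,-0.235,-0.15],"turn": [0,0,0],"fingers": 0}]}}

```text
clock: 13.25
position: [0.3831, -0.2067, 0.1803]
ee_rot: [0.001, 1.0, 0.001, -0.001]
ft_force: [0.4, 0.3, 0.2]
grip_width: 1.004
grasp_force: 0.0
```

```bash
python3 d.py .385,-.207,.046
```

```text
t 13.25 pos [ 0.3831 -0.2067  0.1803] grip 1.004 0.0 F [0.4 0.3 0.2]
yaw of tool y-90: -0.002 tilt [-0.002  0.001 -1.   ]
.385,-.207,.046 -> [-0.0022 -0.0005  0.1343]
```

Scaled: 0.135 m / 0.8 = 0.1688, 0.12 m / 0.8 = 0.15.

Call:
{"fn": "move_arm", "kwargs": {"plan": [{"delta_pos": [0,0,0.05],"turn": [0,0,0],"fingers": 0},{"delta_pos": [0,0,0.1],"turn": [0,0,0],"fingers": 0},{"delta_pos": [0,0,0.15],"turn": [0,0,0],"fingers": 0},{"delta_pos": [0,0,0.1688],"turn": [0,0,0],"fingers": 0},{"delta_pos": [0,0,0.1688],"turn": [0,0,0],"fingers": 0},{"delta_pos": [0,0,0.1688],"turn": [0,0,0],"fingers": 1},{"delta_pos": [0,0,0.1688],"turn": [0,0,0],"fingers": 1},{"delta_pos": [0,0,0.1688],"turn": [0,0,0],"fingers": 1},{"delta_pos": [0,0,0.1688],"turn": [0,0,0],"fingers": 1},{"delta_pos": [0,0,0.1688],"turn": [0,0,0],"fingers": 1},{"delta_pos": [0,0,0.1688],"turn": [0,0,0],"fingers": 1},{"delta_pos": [0,0,0.1688],"turn": [0,0,0],"fingers": 1}]}}

```text
clock: 14.75
position: [0.3854, -0.2068, 0.0473]
ee_rot: [0.0, 1.0, 0.0, 0.001]
ft_force: [-1.6, 2.1, 9.7]
grip_width: 0.529
grasp_force: 39.6
```

```bash
python3 d.py .561,-.2995,.18
```

```text
t 14.75 pos [ 0.3854 -0.2068  0.0473] grip 0.529 39.6 F [-1.6  2.1  9.7]
yaw of tool y-90: -0.001 tilt [ 0.002  0.001 -1.   ]
.561,-.2995,.18 -> [-0.1759 -0.0925 -0.1324]
```

Scaled: -0.176 m / 0.8 = -0.22, -0.0925 m / 0.8 = -0.1156.

Call:
{"fn": "move_arm", "kwargs": {"plan": [{"delta_pos": [0,0,-0.0375],"turn": [0,0,0],"fingers": 1},{"delta_pos": [0,0,-0.1],"turn": [0,0,0],"fingers": 1},{"delta_pos": [0,0,-0.165],"turn": [0,0,0],"fingers": 1},{"delta_pos": [-0.05,-0.025,-0.165],"turn": [0,0,0],"fingers": 1},{"delta_pos": [-0.1,-0.05,-0.165],"turn": [0,0,0],"fingers": 1},{"delta_pos": [-0.15,-0.075,-0.165],"turn": [0,0,0],"fingers": 1},{"delta_pos": [-0.2,-0.1,-0.165],"turn": [0,0,0],"fingers": 1},{"delta_pos": [-0.22,-0.1156,-0.165],"turn": [0,0,0],"fingers": 1},{"delta_pos": [-0.22,-0.1156,-0.165],"turn": [0,0,0],"fingers": 1},{"delta_pos": [-0.22,-0.1156,-0.165],"turn": [0,0,0],"fingers": 1}]}}

```text
clock: 16.0
position: [0.5598, -0.2991, 0.1785]
ee_rot: [0.001, 1.0, 0.0, -0.0]
ft_force: [0.0, -0.0, -1.2]
grip_width: 0.525
grasp_force: 41.8
```

```bash
python3 d.py .561,-.2995,.0533
```

```text
t 16.0 pos [ 0.5598 -0.2991  0.1785] grip 0.525 41.8 F [ 0.  -0.  -1.2]
yaw of tool y-90: -0.001 tilt [-0.     0.001 -1.   ]
.561,-.2995,.0533 -> [-0.0012 -0.0005  0.1252]
```

Scaled: 0.126 m / 0.8 = 0.1575, 0.122 m / 0.8 = 0.1525.

Call:
{"fn": "move_arm", "kwargs": {"plan": [{"delta_pos": [0,0,0.0375],"turn": [0,0,0],"fingers": 1},{"delta_pos": [0,0,0.075],"turn": [0,0,0],"fingers": 1},{"delta_pos": [0,0,0.1063],"turn": [0,0,0],"fingers": 1},{"delta_pos": [0,0,0.125],"turn": [0,0,0],"fingers": 1},{"delta_pos": [0,0,0.1375],"turn": [0,0,0],"fingers": 1},{"delta_pos": [0,0,0.1475],"turn": [0,0,0],"fingers": 1},{"delta_pos": [0,0,0.1525],"turn": [0,0,0],"fingers": 1},{"delta_pos": [0,0,0.1575],"turn": [0,0,0],"fingers": 1},{"delta_pos": [0,0,0.1575],"turn": [0,0,0],"fingers": 1}]}}

```text
clock: 17.12
position: [0.5608, -0.2997, 0.0535]
ee_rot: [0.0, 1.0, 0.0, 0.001]
ft_force: [-3.2, 2.4, 8.4]
grip_width: 0.524
grasp_force: 42.5
```

Scaled: 0.209 m / 0.8 = 0.2613, 0.15 m / 0.8 = 0.1875.

Call:
{"fn": "move_arm", "kwargs": {"plan": [{"delta_pos": [0,0,0],"turn": [0,0,0],"fingers": 0.1},{"delta_pos": [0,0,0],"turn": [0,0,0],"fingers": 0.1},{"delta_pos": [0,0,0],"turn": [0,0,0],"fingers": 0},{"delta_pos": [0,0,0],"turn": [0,0,0],"fingers": 0},{"delta_pos": [0,0,-0.0375],"turn": [0,0,0],"fingers": 0},{"delta_pos": [0,0,-0.1],"turn": [0,0,0],"fingers": 0},{"delta_pos": [0,0,-0.15],"turn": [0,0,0],"fingers": 0},{"delta_pos": [0.0625,0,-0.15],"turn": [0,0,0],"fingers": 0},{"delta_pos": [0.125,0,-0.15],"turn": [0,0,0],"fingers": 0},{"delta_pos": [0.1875,0.0025,-0.15],"turn": [0,0,0],"fingers": 0},{"delta_pos": [0.2613,0.0038,-0.15],"turn": [0,0,0],"fingers": 0},{"delta_pos": [0.2613,0.0038,-0.15],"turn": [0,0,0],"fingers": 0}]}}

```text
clock: 18.62
position: [0.3492, -0.2962, 0.1721]
ee_rot: [0.002, 1.0, 0.002, 0.002]
ft_force: [1.4, 1.0, -0.1]
grip_width: 0.998
grasp_force: 0.0
```

```bash
python3 d.py .351,-.2963,.042
```

```text
t 18.62 pos [ 0.3492 -0.2962  0.1721] grip 0.998 0.0 F [ 1.4  1.  -0.1]
yaw of tool y-90: -0.003 tilt [ 0.003  0.005 -1.   ]
.351,-.2963,.042 -> [-0.0013 -0.0007  0.1301]
```

Call:
{"fn": "move_arm", "kwargs": {"plan": [{"delta_pos": [0,0,0.05],"turn": [0,0,0],"fingers": 0},{"delta_pos": [0,0,0.1],"turn": [0,0,0],"fingers": 0},{"delta_pos": [0,0,0.1438],"turn": [0,0,0],"fingers": 0},{"delta_pos": [0,0,0.1625],"turn": [0,0,0],"fingers": 0},{"delta_pos": [0,0,0.1625],"turn": [0,0,0],"fingers": 0},{"delta_pos": [0,0,0.1625],"turn": [0,0,0],"fingers": 1},{"delta_pos": [0,0,0.1625],"turn": [0,0,0],"fingers": 1},{"delta_pos": [0,0,0.1625],"turn": [0,0,0],"fingers": 1},{"delta_pos": [0,0,0.1625],"turn": [0,0,0],"fingers": 1},{"delta_pos": [0,0,0.1625],"turn": [0,0,0],"fingers": 1},{"delta_pos": [0,0,0.1625],"turn": [0,0,0],"fingers": 1},{"delta_pos": [0,0,0.1625],"turn": [0,0,0],"fingers": 1}]}}

```text
clock: 20.12
position: [0.3521, -0.2964, 0.0431]
ee_rot: [0.0, 1.0, 0.0, 0.001]
ft_force: [-1.2, 0.6, 7.9]
grip_width: 0.456
grasp_force: 39.3
```

```bash
python3 d.py .4915,-.3065,.16
```

```text
t 20.12 pos [ 0.3521 -0.2964  0.0431] grip 0.456 39.3 F [-1.2  0.6  7.9]
yaw of tool y-90: -0.001 tilt [ 0.002  0.    -1.   ]
.4915,-.3065,.16 -> [-0.1396 -0.01   -0.1167]
```

Scaled: -0.1395 m / 0.8 = -0.1744, -0.117 m / 0.8 = -0.1463.

Call:
{"fn": "move_arm", "kwargs": {"plan": [{"delta_pos": [0,0,-0.0375],"turn": [0,0,0],"fingers": 1},{"delta_pos": [0,0,-0.1],"turn": [0,0,0],"fingers": 1},{"delta_pos": [0,0,-0.1463],"turn": [0,0,0],"fingers": 1},{"delta_pos": [-0.05,-0.0038,-0.1463],"turn": [0,0,0],"fingers": 1},{"delta_pos": [-0.1,-0.0075,-0.1463],"turn": [0,0,0],"fingers": 1},{"delta_pos": [-0.15,-0.0113,-0.1463],"turn": [0,0,0],"fingers": 1},{"delta_pos": [-0.1744,-0.0125,-0.1463],"turn": [0,0,0],"fingers": 1},{"delta_pos": [-0.1744,-0.0125,-0.1463],"turn": [0,0,0],"fingers": 1},{"delta_pos": [-0.1744,-0.0125,-0.1463],"turn": [0,0,0],"fingers": 1},{"delta_pos": [-0.1744,-0.0125,-0.1463],"turn": [0,0,0],"fingers": 1}]}}

```text
clock: 21.38
position: [0.4902, -0.3064, 0.1596]
ee_rot: [0.001, 1.0, 0.0, 0.0]
ft_force: [0.3, 0.0, -0.5]
grip_width: 0.456
grasp_force: 40.9
```

```bash
python3 d.py .4915,-.3065,.0491
```

```text
t 21.38 pos [ 0.4902 -0.3064  0.1596] grip 0.456 40.9 F [ 0.3  0.  -0.5]
yaw of tool y-90: -0.002 tilt [ 0.001  0.001 -1.   ]
.4915,-.3065,.0491 -> [-0.0012 -0.0002  0.1105]
```

Scaled: 0.111 m / 0.8 = 0.1388, 0.107 m / 0.8 = 0.1338.

Call:
{"fn": "move_arm", "kwargs": {"plan": [{"delta_pos": [0,0,0.0375],"turn": [0,0,0],"fingers": 1},{"delta_pos": [0,0,0.0688],"turn": [0,0,0],"fingers": 1},{"delta_pos": [0,0,0.0938],"turn": [0,0,0],"fingers": 1},{"delta_pos": [0,0,0.1125],"turn": [0,0,0],"fingers": 1},{"delta_pos": [0,0,0.125],"turn": [0,0,0],"fingers": 1},{"delta_pos": [0,0,0.1338],"turn": [0,0,0],"fingers": 1},{"delta_pos": [0,0,0.1388],"turn": [0,0,0],"fingers": 1},{"delta_pos": [0,0,0.1388],"turn": [0,0,0],"fingers": 1}]}}

```text
clock: 22.38
position: [0.4912, -0.3066, 0.0492]
ee_rot: [0.0, 1.0, 0.0, 0.0]
ft_force: [-2.5, 2.5, 7.7]
grip_width: 0.457
grasp_force: 41.5
```

Scaled: -0.17 m / 0.8 = -0.2125, -0.13 m / 0.8 = -0.1625.

Call:
{"fn": "move_arm", "kwargs": {"plan": [{"delta_pos": [0,0,0],"turn": [0,0,0],"fingers": 0.1},{"delta_pos": [0,0,0],"turn": [0,0,0],"fingers": 0.1},{"delta_pos": [0,0,0],"turn": [0,0,0],"fingers": 0},{"delta_pos": [0,0,0],"turn": [0,0,0],"fingers": 0},{"delta_pos": [0,0,-0.0375],"turn": [0,0,0],"fingers": 0},{"delta_pos": [0,0,-0.1],"turn": [0,0,0],"fingers": 0},{"delta_pos": [0,0,-0.1625],"turn": [0,0,0],"fingers": 0},{"delta_pos": [0.125,0,-0.2125],"turn": [0,0,0],"fingers": 0},{"delta_pos": [0.125,0,-0.2125],"turn": [0,0,0],"fingers": 0},{"delta_pos": [0.125,0,-0.2125],"turn": [0,0,0],"fingers": 0}]}}

```text
clock: 23.62
position: [0.3892, -0.3068, 0.2191]
ee_rot: [0.001, 1.0, 0.003, 0.003]
ft_force: [1.0, 0.8, 0.1]
grip_width: 1.003
grasp_force: 0.0
```

```bash
python3 d.py .545,-.139,.15
python3 - <<'E'
from workcell import *;import cv2,numpy as np
c=camera("scene"); cv2.imwrite("pics/s4.png",cv2.resize(c["color"][60:300,120:420,::-1],None,fx=2.4,fy=2.4)); np.savez("scene1.npz",**c)
c=camera("top"); np.savez("top1.npz",**c)
from v import *
for n in("top1","scene1"):
    c=load(n); w=cloud(c); g=cv2.cvtColor(c["color"],cv2.COLOR_RGB2GRAY)
    m=(abs(w[...,0]-.535)<.12)&(abs(w[...,1]+.139)<.03)&(w[...,2]>.004)&(w[...,2]<.03)
    q=w[m]*1000
    for a in range(430,640,20):
        k=q[(q[:,0]>=a)&(q[:,0]<a+20)]
        if len(k): print(n,a,len(k),np.round([k[:,1].min(),k[:,1].mean(),k[:,1].max(),k[:,2].max(),k[:,0].min(),k[:,0].max()],1))
E
```

```text
t 23.62 pos [ 0.3892 -0.3068  0.2191] grip 1.003 0.0 F [1.  0.8 0.1]
yaw of tool y-90: -0.003 tilt [ 0.006  0.006 -1.   ]
.545,-.139,.15 -> [-0.1548  0.1678  0.0711]
top1 430 16 [-167.3 -133.8 -112.5    7.7  432.1  448.9]
top1 450 32 [-167.2 -137.7 -109.3   15.1  451.8  469.6]
top1 470 35 [-153.1 -137.9 -109.1   15.6  470.3  489.8]
top1 490 35 [-161.  -139.2 -111.4   15.1  490.2  509.8]
top1 510 37 [-168.5 -141.7 -113.6   14.3  510.6  529.7]
top1 530 42 [-166.2 -141.2 -110.7   15.4  530.2  550. ]
top1 550 52 [-166.  -141.  -113.    14.7  550.9  569.3]
top1 570 67 [-168.2 -140.1 -109.9   17.3  570.3  589.9]
top1 590 55 [-165.5 -142.  -109.6   14.   590.   608.9]
top1 610 42 [-167.8 -139.4 -109.    13.4  610.   629.2]
top1 630 10 [-164.5 -131.  -111.7    7.8  630.8  642.7]
scene1 430 3 [-165.7 -138.9 -111.5    5.5  432.   449.2]
scene1 450 21 [-142.8 -138.1 -132.9    9.3  452.3  469.9]
scene1 470 28 [-143.  -138.  -129.4   12.2  470.5  489.6]
scene1 490 29 [-144.2 -138.5 -133.1   12.7  491.1  509.8]
scene1 510 31 [-144.5 -138.8 -132.4   11.9  511.6  529.7]
scene1 530 26 [-146.5 -140.2 -135.2   10.9  530.7  548. ]
scene1 550 54 [-152.4 -139.7 -128.7   13.4  550.2  570. ]
scene1 570 67 [-154.9 -139.5 -128.    14.   570.1  589.6]
scene1 590 61 [-153.1 -139.8 -128.2   12.8  590.   609.8]
scene1 610 29 [-150.7 -141.  -130.1   12.5  610.   618.7]
```

View pics/s4.png

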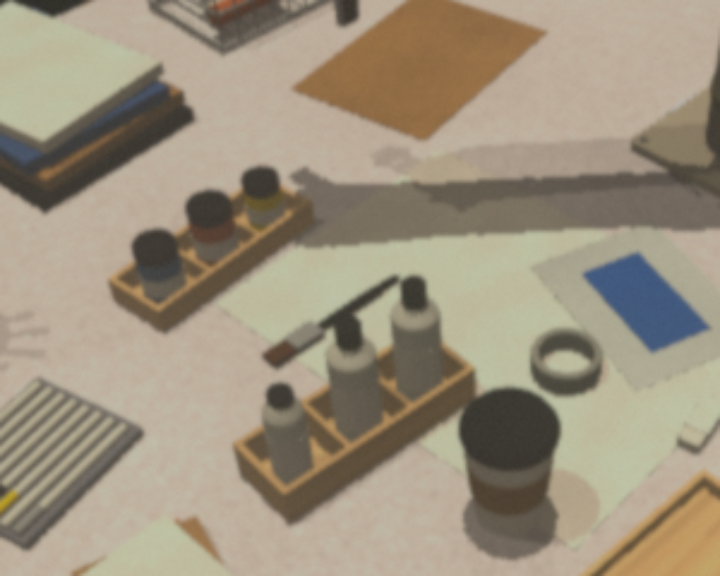

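All four containers stand upright in their bays: jars at crop (210,225) and (262,195), bottles at (287,430) and (415,340). The brush lies at (330,325). Moving to it now.

Scaled: 0.167 m / 0.8 = 0.2088, -0.05 m / 0.8 = -0.0625.

Call:
{"fn": "move_arm", "kwargs": {"plan": [{"delta_pos": [-0.0625,0.0625,0],"turn": [0,0,0],"fingers": 0.4},{"delta_pos": [-0.1125,0.1125,0],"turn": [0,0,0],"fingers": 0.4},{"delta_pos": [-0.1625,0.1625,0],"turn": [0,0,0],"fingers": 0.4},{"delta_pos": [-0.1938,0.2088,0.0375],"turn": [0,0,0],"fingers": 0.4},{"delta_pos": [-0.1938,0.2088,0.0875],"turn": [0,0,0],"fingers": 0.4},{"delta_pos": [-0.1938,0.2088,0.15],"turn": [0,0,0],"fingers": 0.4},{"delta_pos": [-0.1938,0.2088,0.1875],"turn": [0,0,0],"fingers": 0.4},{"delta_pos": [-0.1938,0.2088,0.2],"turn": [0,0,0],"fingers": 0.4},{"delta_pos": [-0.1938,0.2088,0.2],"turn": [0,0,0],"fingers": 0.4}]}}

```text
clock: 24.85
position: [0.546, -0.1397, 0.0575]
ee_rot: [0.0, 1.0, -0.0, -0.001]
ft_force: [0.3, 0.4, -0.2]
grip_width: 0.601
grasp_force: 0.0
```

```bash
python3 d.py .544,-.1395,.0145
```

```text
t 24.85 pos [ 0.546  -0.1397  0.0575] grip 0.601 0.0 F [ 0.3  0.4 -0.2]
yaw of tool y-90: -0.001 tilt [-0.002 -0.001 -1.   ]
.544,-.1395,.0145 -> [0.0019 0.0003 0.043 ]
```

Call:
{"fn": "move_arm", "kwargs": {"plan": [{"delta_pos": [0.0025,0,0.025],"turn": [0,0,0],"fingers": 0.4},{"delta_pos": [0.0025,0,0.0438],"turn": [0,0,0],"fingers": 0.4},{"delta_pos": [0.0025,0,0.0538],"turn": [0,0,0],"fingers": 0.4},{"delta_pos": [0.0025,0,0.0538],"turn": [0,0,0],"fingers": 1},{"delta_pos": [0.0025,0,0.0538],"turn": [0,0,0],"fingers": 1},{"delta_pos": [0.0025,0,0.0538],"turn": [0,0,0],"fingers": 1},{"delta_pos": [0.0025,0,0.0538],"turn": [0,0,0],"fingers": 1},{"delta_pos": [0.0025,0,0.0538],"turn": [0,0,0],"fingers": 1},{"delta_pos": [0.0025,0,0.0538],"turn": [0,0,0],"fingers": 1},{"delta_pos": [0.0025,0,0.0538],"turn": [0,0,0],"fingers": 1}]}}

```text
clock: 26.1
position: [0.5446, -0.1396, 0.0159]
ee_rot: [0.0, 1.0, 0.0, 0.001]
ft_force: [-0.6, 0.3, 7.1]
grip_width: 0.117
grasp_force: 40.2
```

```bash
python3 d.py .544,-.1395,.26 .562,.29,.26
```

```text
t 26.1 pos [ 0.5446 -0.1396  0.0159] grip 0.117 40.2 F [-0.6  0.3  7.1]
yaw of tool y-90: -0.001 tilt [ 0.001  0.    -1.   ]
.544,-.1395,.26 -> [ 3.000e-04  1.000e-04 -2.441e-01]
.562,.29,.26 -> [-0.0173  0.4296 -0.2441]
```

Scaled: 0.29 m / 0.8 = 0.3625, -0.018 m / 0.8 = -0.0225.

Call:
{"fn": "move_arm", "kwargs": {"plan": [{"delta_pos": [0,0,-0.0375],"turn": [0,0,0],"fingers": 1},{"delta_pos": [0,0,-0.1],"turn": [0,0,0],"fingers": 1},{"delta_pos": [0,0,-0.1625],"turn": [0,0,0],"fingers": 1},{"delta_pos": [0,0,-0.225],"turn": [0,0,0],"fingers": 1},{"delta_pos": [0,0,-0.3],"turn": [0,0,0],"fingers": 1},{"delta_pos": [0,0,-0.3],"turn": [0,0,0],"fingers": 1},{"delta_pos": [-0.0063,0.05,-0.3],"turn": [0,0,0],"fingers": 1},{"delta_pos": [-0.0125,0.1125,-0.3],"turn": [0,0,0],"fingers": 1},{"delta_pos": [-0.015,0.175,-0.3],"turn": [0,0,0],"fingers": 1},{"delta_pos": [-0.0188,0.2375,-0.3],"turn": [0,0,0],"fingers": 1},{"delta_pos": [-0.0225,0.3,-0.3],"turn": [0,0,0],"fingers": 1},{"delta_pos": [-0.0275,0.3625,-0.3],"turn": [0,0,0],"fingers": 1}]}}

```text
clock: 27.6
position: [0.5657, 0.1524, 0.2545]
ee_rot: [0.0, 1.0, 0.0, -0.001]
ft_force: [1.4, 0.8, -0.6]
grip_width: 0.114
grasp_force: 39.5
```

```bash
python3 d.py .567,.284,.255
```

```text
t 27.6 pos [0.5657 0.1524 0.2545] grip 0.114 39.5 F [ 1.4  0.8 -0.6]
yaw of tool y-90: -0.0 tilt [-0.001  0.    -1.   ]
.567,.284,.255 -> [-0.0012  0.1316 -0.0005]
```

Scaled: 0.15 m / 0.8 = 0.1875, 0.132 m / 0.8 = 0.165.

Call:
{"fn": "move_arm", "kwargs": {"plan": [{"delta_pos": [-0.0013,0.05,0],"turn": [0,0,0],"fingers": 1},{"delta_pos": [-0.0013,0.1,0],"turn": [0,0,0],"fingers": 1},{"delta_pos": [-0.0013,0.15,0],"turn": [0,0,0],"fingers": 1},{"delta_pos": [-0.0013,0.165,0],"turn": [0,0,0],"fingers": 1},{"delta_pos": [-0.0013,0.165,0],"turn": [0,0,0],"fingers": 1},{"delta_pos": [-0.0013,0.165,0.0625],"turn": [0,0,0],"fingers": 1},{"delta_pos": [-0.0013,0.165,0.125],"turn": [0,0,0],"fingers": 1},{"delta_pos": [-0.0013,0.165,0.1875],"turn": [0,0,0],"fingers": 1},{"delta_pos": [-0.0013,0.165,0.1875],"turn": [0,0,0],"fingers": 1},{"delta_pos": [-0.0013,0.165,0.1875],"turn": [0,0,0],"fingers": 1}]}}

```text
clock: 28.85
position: [0.5687, 0.2817, 0.1075]
ee_rot: [0.001, 1.0, 0.0, 0.001]
ft_force: [-0.1, 0.1, 0.0]
grip_width: 0.108
grasp_force: 39.5
```

```bash
python3 d.py .567,.284,.0225
python3 - <<'E'
from workcell import *;import cv2
c=camera("scene"); cv2.imwrite("pics/s5.png",cv2.resize(c["color"][140:400,280:540,::-1],None,fx=2.2,fy=2.2))
E
```

```text
t 28.85 pos [0.5687 0.2817 0.1075] grip 0.108 39.5 F [-0.1  0.1  0. ]
yaw of tool y-90: -0.002 tilt [ 0.002  0.001 -1.   ]
.567,.284,.0225 -> [0.0019 0.0023 0.085 ]
```

View pics/s5.png

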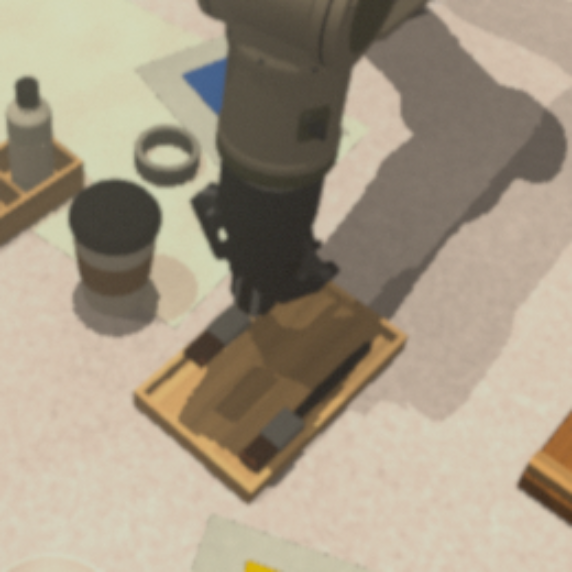

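The brush is held level above the tray at crop (215,335), bristles the same way as the fixed brush, and the cup is untouched. I'll lower it and release with a small opening.

Scaled: 0.085 m / 0.8 = 0.1063, 0.08 m / 0.8 = 0.1.

Call:
{"fn": "move_arm", "kwargs": {"plan": [{"delta_pos": [0,0,0.0375],"turn": [0,0,0],"fingers": 1},{"delta_pos": [0,0,0.0688],"turn": [0,0,0],"fingers": 1},{"delta_pos": [0,0,0.0875],"turn": [0,0,0],"fingers": 1},{"delta_pos": [0,0,0.1],"turn": [0,0,0],"fingers": 1},{"delta_pos": [0,0,0.1063],"turn": [0,0,0],"fingers": 1},{"delta_pos": [0,0,0.1063],"turn": [0,0,0],"fingers": 1},{"delta_pos": [0,0,0.1063],"turn": [0,0,0],"fingers": 0.7},{"delta_pos": [0,0,0.1063],"turn": [0,0,0],"fingers": 0.7},{"delta_pos": [0,0,0.1063],"turn": [0,0,0],"fingers": 0.7}]}}

```text
clock: 30.02
position: [0.5675, 0.2827, 0.0204]
ee_rot: [0.0, 1.0, 0.0, 0.0]
ft_force: [0.7, 0.7, -0.2]
grip_width: 0.301
grasp_force: 0.0
```

Scaled: -0.23 m / 0.8 = -0.2875, -0.2 m / 0.8 = -0.25.

Call:
{"fn": "move_arm", "kwargs": {"plan": [{"delta_pos": [0,0,-0.0375],"turn": [0,0,0],"fingers": 0.7},{"delta_pos": [0,0,-0.1],"turn": [0,0,0],"fingers": 0.7},{"delta_pos": [0,0,-0.175],"turn": [0,0,0],"fingers": 0.7},{"delta_pos": [0,0,-0.25],"turn": [0,0,0],"fingers": 0.7},{"delta_pos": [0.0625,0.0375,-0.2875],"turn": [0,0,0],"fingers": 0.7},{"delta_pos": [0.125,0.0875,-0.2875],"turn": [0,0,0],"fingers": 0.7},{"delta_pos": [0.1875,0.1375,-0.2875],"turn": [0,0,0],"fingers": 0.7},{"delta_pos": [0.25,0.1875,-0.2875],"turn": [0,0,0],"fingers": 0.7},{"delta_pos": [0.25,0.1875,-0.2875],"turn": [0,0,0],"fingers": 0.7},{"delta_pos": [0.25,0.1875,-0.2875],"turn": [0,0,0],"fingers": 0.7}]}}

```text
clock: 31.28
position: [0.3674, 0.4329, 0.2503]
ee_rot: [-0.0, 1.0, 0.0, 0.0]
ft_force: [0.7, -0.3, -0.3]
grip_width: 0.296
grasp_force: 0.0
```

```bash
python3 d.py
python3 - <<'E'
from workcell import *;import cv2
c=camera("scene"); cv2.imwrite("pics/s6.png",c["color"][:,:,::-1])
c=camera("top"); cv2.imwrite("pics/t6.png",cv2.resize(c["color"][90:280,160:460,::-1],None,fx=2.5,fy=2.5))
E
```

```text
t 31.27 pos [0.3674 0.4329 0.2503] grip 0.296 0.0 F [ 0.7 -0.3 -0.3]
yaw of tool y-90: 0.0 tilt [ 0.  0. -1.]
```

View pics/s6.png

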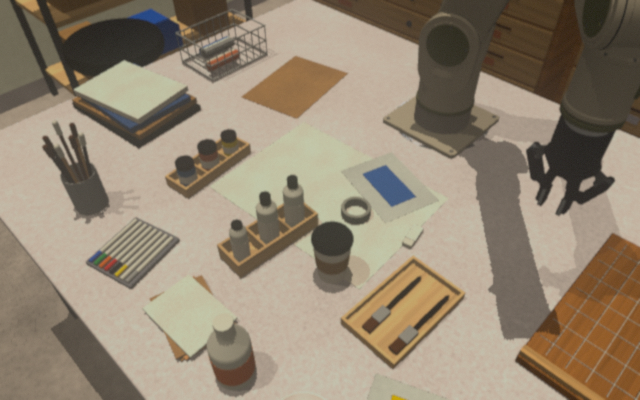

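View pics/t6.png

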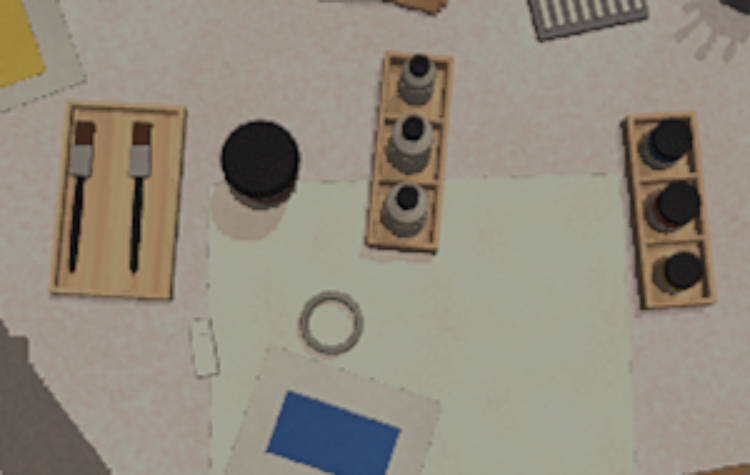

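The last two pictures show every item in its tray. The bottles stand at top-crop (418,75) and (405,205), the jars at (675,205) and (680,270), and the brush lies at (137,195) parallel to the fixed one. The cup still stands at (260,158), and the arm is clear.

```bash
python3 -c "
from workcell import *
print(hand_in())"
```

```text
the job is handed in; nothing more can be done
None
```

I put both bottles, both jars and the brush away in their trays without disturbing the cup, and handed the job in at about 31 s on the robot's clock; the hand-in call returned no verdict.

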